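Flip the dry mould's marker

TASK

The square plaster block mould is dry, so turn over its flip marker, the one standing just in front of it on the robot's side: with a fingertip, push the paddle up and over its pivot until it lies fully down on the mould's side and shows its face with two bars. Push only: leave the marker's stand where it is on the bench and pick nothing up. Leave the other two markers, the work pieces and the rest of the bench as they are, and finish clear of everything.

Things in the scene. Friction and masses are not known exactly. Their poses are not given: they have to be found in the camera images.
- stand_mould: Stand of the flip marker of the square block mould, which is about 152 mm beyond it along +x: loose dark steel foot 130 x 70 x 10 mm (x, y, z), 0.9 kg, two cheeks (22 x 8 mm, at y = +-29 mm, to z = 66 mm) carrying the paddle's pivot, a stop post at x = +-45 mm (to z = 55 mm). Origin: centre of the foot's underside. x: towards its work piece, away from the robot; y: along the pivot; z: up.
- flag_mould_pin (a point): Centre of that marker's pivot, 60 mm above the bench. The paddle turns about a level line through it along the stand's y. All three markers are of one build.
- flag_mould_end (a point): Middle of the paddle's free edge, 62 mm from the pivot. The paddle is a bare plywood board 40 mm wide (y) and 6 mm thick from the pivot to this edge, 40 g. One face has a raised ring, the other two raised bars across it.
- flag_mould (a joint): Angle of that paddle, rad. 0: level on the robot's side (stand's -x), ring face up; 1.571: upright; 3.142: level on the work piece's side (+x), bar face up; stops at both ends. Its hinge has friction (about 0.02 N m, more than the paddle's weight): the paddle stays at any angle where it is left; about 0.035 N m raises it.
- flag_mould_tab (a point): Middle of the end of the paddle's thumb tab: 28 mm wide (y), 6 mm thick, 45 mm long from the pivot, rigid with the paddle and at right angles to it, on its ring face right at the pivot. Straight up at joint 0, level towards +x at 1.571, straight down between the cheeks at 3.142. Pushing the upright tab towards +x raises the paddle.
- stand_bowls: Stand of the flip marker of the stack of bowls, which is about 152 mm beyond it along +x: loose dark steel foot 130 x 70 x 10 mm (x, y, z), 0.9 kg, two cheeks (22 x 8 mm, at y = +-29 mm, to z = 66 mm) carrying the paddle's pivot, a stop post at x = +-45 mm (to z = 55 mm). Origin: centre of the foot's underside. x: towards its work piece, away from the robot; y: along the pivot; z: up.
- flag_bowls_pin (a point): Centre of that marker's pivot, 60 mm above the bench. The paddle turns about a level line through it along the stand's y. All three markers are of one build.
- flag_bowls_end (a point): Middle of the paddle's free edge, 62 mm from the pivot. The paddle is a bare plywood board 40 mm wide (y) and 6 mm thick from the pivot to this edge, 40 g. One face has a raised ring, the other two raised bars across it.
- flag_bowls (a joint): Angle of that paddle, rad. 0: level on the robot's side (stand's -x), ring face up; 1.571: upright; 3.142: level on the work piece's side (+x), bar face up; stops at both ends. Its hinge has friction (about 0.02 N m, more than the paddle's weight): the paddle stays at any angle where it is left; about 0.035 N m raises it.
- flag_bowls_tab (a point): Middle of the end of the paddle's thumb tab: 28 mm wide (y), 6 mm thick, 45 mm long from the pivot, rigid with the paddle and at right angles to it, on its ring face right at the pivot. Straight up at joint 0, level towards +x at 1.571, straight down between the cheeks at 3.142. Pushing the upright tab towards +x raises the paddle.
- stand_jar: Stand of the flip marker of the round jar, which is about 152 mm beyond it along +x: loose dark steel foot 130 x 70 x 10 mm (x, y, z), 0.9 kg, two cheeks (22 x 8 mm, at y = +-29 mm, to z = 66 mm) carrying the paddle's pivot, a stop post at x = +-45 mm (to z = 55 mm). Origin: centre of the foot's underside. x: towards its work piece, away from the robot; y: along the pivot; z: up.
- flag_jar_pin (a point): Centre of that marker's pivot, 60 mm above the bench. The paddle turns about a level line through it along the stand's y. All three markers are of one build.
- flag_jar_end (a point): Middle of the paddle's free edge, 62 mm from the pivot. The paddle is a bare plywood board 40 mm wide (y) and 6 mm thick from the pivot to this edge, 40 g. One face has a raised ring, the other two raised bars across it.
- flag_jar (a joint): Angle of that paddle, rad. 0: level on the robot's side (stand's -x), ring face up; 1.571: upright; 3.142: level on the work piece's side (+x), bar face up; stops at both ends. Its hinge has friction (about 0.02 N m, more than the paddle's weight): the paddle stays at any angle where it is left; about 0.035 N m raises it.
- flag_jar_tab (a point): Middle of the end of the paddle's thumb tab: 28 mm wide (y), 6 mm thick, 45 mm long from the pivot, rigid with the paddle and at right angles to it, on its ring face right at the pivot. Straight up at joint 0, level towards +x at 1.571, straight down between the cheeks at 3.142. Pushing the upright tab towards +x raises the paddle.
- block_mould: The square plaster block mould, white, two halves, 100 x 100 x 90 mm, loose, with a round pour hole on top. Origin: centre of its underside.
- bowl_stack: Two nested bowls (one body), 100 mm across, 62 mm high, loose. Origin: centre of its underside.
- glaze_jar: Round white jar with a steel lid, 84 mm across, 110 mm high, loose. Origin: centre of its underside.
- dibber: Turned wooden pin standing beside the block mould's marker, 30 mm across, 60 mm high. Origin: centre of its underside.
- plumb_weight: Brass weight standing beside the bowls' marker, 32 mm across, 46 mm high. Origin: centre of its underside.
- rolling_pin: Wooden rolling pin, 320 mm long, 60 mm thick, lying at the right side (-y) of the bench. Origin: under its middle, on the bench; it lies along its own x.
- bar_clamp: Steel bar clamp lying flat at the left side (+y), about 300 x 120 mm, 23 mm high. Origin: on the bench, under the middle of its bar, which lies along its x.
- slip_brush: Brush with a wooden handle lying near the robot, to its right. Origin: on the bench under it.
Mind the look-alikes: they are no part of the job. Leave any pink look-alike of the stand_bowls alone.

How it is judged:
On the way:
1. The block mould's paddle has been pushed up past upright (value of joint flag_mould above 1.65 rad).
At the end, for the whole second after the job is handed in: The block mould's paddle rests fully over on the mould's side (joint above 3.04 rad, about 6 degrees from its stop); its stand is upright on the bench, within 30 mm of its start; the other two paddles are as they were and every other thing is within 20 mm of its start (value of joint flag_mould above 3.04 rad and distance of stand_mould from where it was at the start of the episode below 0.03 m and angle between stand_mould's own z axis and vertical below 0.05 rad and height (world z) of stand_mould below 0.005 m and linear speed of stand_mould below 0.02 m/s and velocity of joint flag_mould below 0.1 rad/s and value of joint flag_bowls below 0.25 rad and value of joint flag_jar above 2.9 rad and distance of each of block_mould, bowl_stack, glaze_jar, dibber, plumb_weight, rolling_pin, bar_clamp, slip_brush from where it was at the start of the episode below 0.02 m); the robot touches nothing.
It fails at once if The marker's stand is lifted, tipped or carried (height (world z) of stand_mould above 0.012 m or angle between stand_mould's own z axis and vertical above 0.15 rad).
It fails at once if The marker's stand is shoved more than 30 mm (distance of stand_mould from where it was at the start of the episode above 0.03 m).
It fails at once if Another marker is moved, lifted or flipped (20 mm) (distance of any of stand_bowls, flag_bowls_end, stand_jar, flag_jar_end from where it was at the start of the episode above 0.02 m).
It fails at once if A work piece or another thing on the bench is moved or lifted (20 mm) (distance of any of block_mould, bowl_stack, glaze_jar, dibber, plumb_weight, rolling_pin, bar_clamp, slip_brush from where it was at the start of the episode above 0.02 m).
It also fails if it takes over 48 s, if anything falls off the work surface, if the arm or the gripper's body presses on something with over 40 N, if the wrist force passes 120 N, or if a joint passes its speed limit or range.

ROBOT

A 6-joint arm with a two-finger parallel gripper is mounted at the origin on the work surface. World frame = base frame: x ahead of the robot, y to its left, z up, the work surface at z = 0. Lengths are in m, angles in rad, forces in N, time in s.
With the tool pointing down it reaches from about 0.4 to 0.825 m from the base axis. Payload 7 kg.
Tool frame: the origin (TCP) lies between the finger pads; the fingertips stand 8 mm ahead of it and the grasp point (between the pads) lies 11 mm behind it (arm.finger_overhang is the distance from the TCP to the fingertips, in m); z points along the fingers, y is the line along which they close (so a half turn about z gives the same grasp; the last joint's range is limited). The gripper opens to 88 mm and grips with 3 to 60 N. Pads are 19 mm wide; open, the fingers measure 130 mm over their backs; the gripper's body (78 mm by 193 mm) begins 47 mm behind the grasp point.
Start: joints at [1.577, 0.359, 0.012, 0, -1.224, -0.288], TCP at [0.188, 0.648, 0.235] pointing down, gripper open.
Joint ranges: [-3.07, 3.07], [-1.43, 2.12], [-1.02, 1.25], [-3.03, 1.67], [-3.05, -0], [-3.03, 3.03]. Speed limits (rad/s): [2.39, 2.39, 3.01, 3.14, 3.14, 3.14].

INTERFACE

Orientations are given as [roll, pitch, yaw] about the fixed x, y, z axes, in that order (R = Rz(yaw) Ry(pitch) Rx(roll)).
In Python, from station import arm gives the robot as it stands.
- The arm moves only by the tool move_arm, never from a script. Its argument "rows" is text: rows parted by semicolons, each of 7 numbers parted by spaces: the turn, a rotation vector about the tool's x, y, z in degrees, then the shift along the tool's x, y, z in m, then the finger opening in m, from 0 to 0.0876. A call has 1 to 8 rows; each row shifts and turns the commanded pose from where the row before left it, along the tool's axes as they then stand; what a row does not reach is not made up. A row lasts 1/8 s, in which the tool goes at most 62.5 mm and 10.7 degrees, less where a joint would pass 70% of its speed; a pose out of reach is approached as far as the arm can. A call is refused whole if a number of a shift passes 0.0625 or a number of a turn 10.7, either way. A call with a gripper value outside its range is refused whole. The fingers move at their own pace and stop on an object; "squeeze" is the grip in N (left out, the last holds). Time passes only in rows, so rows that do not move let the fingers close. It gives the time, the measured TCP pose, the force, the opening and the grip force at its end, in the units of the state.
- arm.get_state(): the state, without advancing time (a new reading comes with each control period).
- arm.grab_frame(name): name is "side" or "top"; returns (picture, depth): 480x640x3 uint8, blue, green, red; 480x640 float32, m along the optical axis (not along the pixel's ray), 0 where there is no reading.
- arm.camera_model(name): a dict with "mtx" (3x3 intrinsics, pixels), "camera_from_world" (4x4, takes a point from world to camera coordinates). Camera axes: x right, y down, z forward; pixel columns grow to the right and rows downward; lengths in m; the calibration is good to about 2 mm. A picture is of the moment at which its call begins. camera_model takes no time and is no camera call.
- arm.job_done(): hands the job in; it is judged then, once.
The state is a dict: "t": time; "q": joint angles; "qd": joint speeds; "joint_efforts": joint torques, N m; "eef_pos": TCP position; "ee_rot": TCP orientation; "force": force on the tool from outside, world axes, zero at the start; "moment": the same for the moment, N m; "width": finger opening in m; "gripper_force": force on a finger pad.
Only numpy, scipy, OpenCV 4.12 (cv2) and the standard library are available. Lean on these libraries where they do the work, as an engineer would, in place of code of your own. Each camera call takes 0.05 s, during which the arm holds its last target. There are 200 camera calls.

## Working session

There is one attempt and no reset: what is moved stays moved. The work goes in short steps, Python scripts to look and compute and a tool call to move; the robot and the scene stay as the last step left them, time stands still between calls to the robot, and variables do not carry over. Pictures are saved under pics/ and viewed, at most 10 in all, crops included, and the job is handed in when it is done.

Besides the shell and the picture viewer there is one more tool, called by a JSON object that holds its "method" and its "body". move_arm: Moves the arm, as the interface text tells. Its arguments: {"type":"object","properties":{"rows":{"type":"string"},"squeeze":{"type":"number"}},"required":["rows"]}

```bash
mkdir -p pics
cat > h.py <<'E'
import numpy as np, cv2
from station import arm
def cam(n):
    m=arm.camera_model(n); return np.array(m["mtx"]),np.array(m["camera_from_world"])
def world(n,d,u,v):
    K,T=cam(n); z=d[int(v),int(u)]
    p=np.linalg.inv(K)@[u,v,1]*z
    return (np.linalg.inv(T)@np.r_[p,1])[:3]
def plane(n,u,v,h):
    K,T=cam(n); R=T[:3,:3]; c=-R.T@T[:3,3]; r=R.T@np.linalg.inv(K)@[u,v,1]
    return c+r*(h-c[2])/r[2]
def pix(n,p):
    K,T=cam(n); q=K@(T@np.r_[p,1])[:3]; return q[:2]/q[2]
E
python3 - <<'E'
from h import *
for n in("top","side"):
    f,d=arm.grab_frame(n); cv2.imwrite(f"pics/{n}0.png",f); np.save(f"{n}0.npy",d)
s=arm.get_state(); print({k:np.round(s[k],3) for k in("t","eef_pos","ee_rot","q","width")}, arm.finger_overhang)
E
```

```text
{'t': np.float64(0.1), 'eef_pos': array([0.188, 0.648, 0.234]), 'ee_rot': array([ 3.14 , -0.   , -0.282]), 'q': array([ 1.577,  0.359,  0.011, -0.   , -1.224, -0.288]), 'width': np.float64(0.088)} 0.008
```

View pics/top0.png

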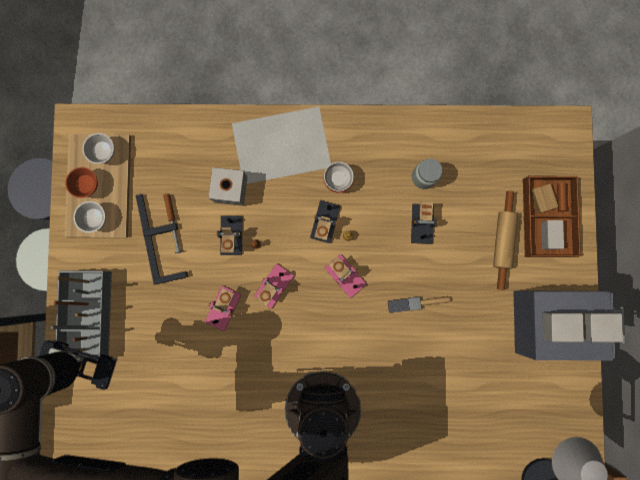

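View pics/side0.png

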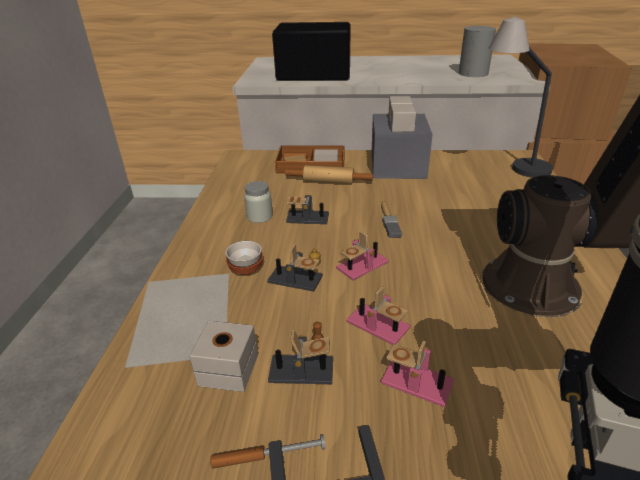

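Top view (+x is up in the picture, +y left). These could be taken for the marker I want:
- dark stands at (231,236), (325,222) and (423,223)
- pink look-alikes at (223,307), (274,285) and (346,275)

I choose (231,236), which stands just in front of the white mould at (227,186), with the dibber at (257,243). Next is a close crop to check it, plus the measurements.

Run:
```python
from h import *
f=cv2.imread("pics/top0.png"); d=np.load("top0.npy"); g=cv2.imread("pics/side0.png"); ds=np.load("side0.npy")
a=cv2.resize(f[160:280,190:290],None,fx=5,fy=5,interpolation=cv2.INTER_CUBIC)[:600]
b=cv2.resize(g[310:400,190:350],(0,0),fx=1.9,fy=1.9)
o=np.zeros((600,800,3),np.uint8);o[:,:500]=a;o[:171,500:800]=b[:,:300];cv2.imwrite("pics/crop.png",o)
def cloud(n,d,r):
    K,T=cam(n);v,u=np.mgrid[r[0]:r[1],r[2]:r[3]];z=d[r[0]:r[1],r[2]:r[3]]
    P=np.stack([(u-K[0,2])/K[0,0]*z,(v-K[1,2])/K[1,1]*z,z],-1)
    return (P-T[:3,3])@T[:3,:3]
def rect(n,img,d,r,zl,zh,name,dark=False):
    P=cloud(n,d,r);m=(P[...,2]>zl)&(P[...,2]<zh)
    if dark:m&=img[r[0]:r[1],r[2]:r[3]].max(-1)<75
    m=m.astype(np.uint8);k,l,st,_=cv2.connectedComponentsWithStats(m,connectivity=8)
    i=1+st[1:,4].argmax();q=P[l==i][:,:2].astype(np.float32)
    R=cv2.minAreaRect(q*1000);print(n,name,np.round(R[0]),np.round(R[1]),round(R[2],1),"n",len(q))
for n,img,dd,r in(("top",f,d,(205,265,210,250)),("side",g,ds,(325,390,262,340))):
    rect(n,img,dd,r,-.01,.03,"foot",True); rect(n,img,dd,r,.05,.075,"paddle")
    P=cloud(n,dd,r);m=P[...,2]>.08;print("tab",m.sum(),P[m].mean(0).round(3) if m.any() else 0, P[...,2].max())
rect("top",f,d,(160,210,205,250),.07,.12,"mould")
rect("top",f,d,(232,255,250,270),.02,.08,"dibber")
# foot corners by dark mask on plane
m=((f[205:265,210:250].max(-1))<75).astype(np.uint8);ys,xs=np.nonzero(m)
q=np.array([plane("top",x+210,y+205,.01)[:2] for x,y in zip(xs,ys)],np.float32)*1000
print("darkplane",cv2.minAreaRect(q))
```

```text
top foot [558. 301.] [127.  69.] 1.4 n 457
top paddle [538. 303.] [75. 61.] 90.0 n 213
tab 89 [0.531 0.275 0.24 ] 1.7566174315675334
side foot [559. 299.] [129.  81.] 0.3 n 1427
side paddle [533. 304.] [76. 68.] 86.3 n 489
tab 126 [0.544 0.429 0.219] 0.7505170941817618
top mould [711. 308.] [102. 101.] 83.7 n 1046
top dibber [529. 221.] [20. 19.] 22.0 n 43
darkplane ((557.4713745117188, 305.4263000488281), (125.13823699951172, 78.26752471923828), 0.7948866486549377)
```

View pics/crop.png

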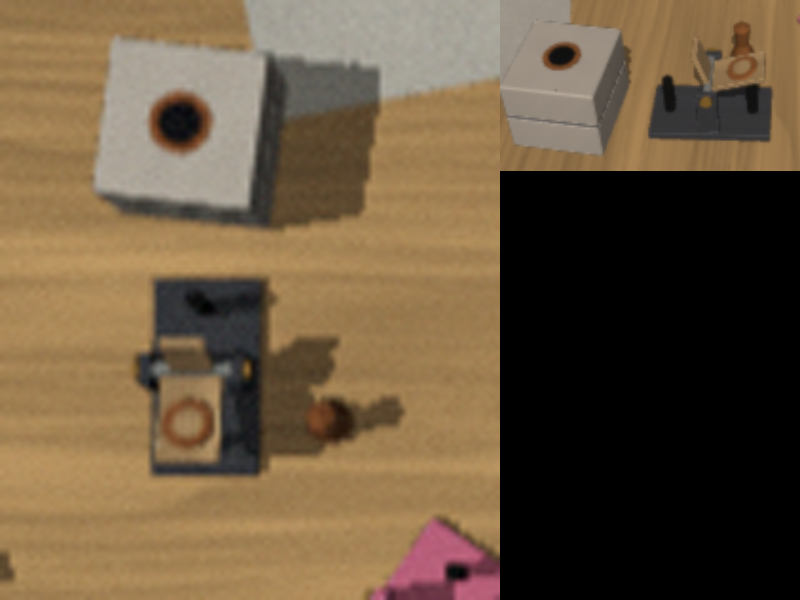

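The crop shows the dark marker at crop pixels (190,375). Its ring face is up, the paddle is on the robot's side and the tab is upright at (185,350). The mould is behind it and the dibber is to its right, so this is the right marker. Its pivot is at about (0.558, 0.300, 0.060) and its yaw is about 1°. I'll square the tool, close the fingers and travel high.

{"method": "move_arm", "body": {"rows": "0 0 -8.1 0 0 0 0; 0 0 -8.1 0 0 0 0; 0 0 0 0.04 0.043 0 0; 0 0 0 0.04 0.043 0 0; 0 0 0 0.04 0.043 0 0; 0 0 0 0.04 0.043 0 0; 0 0 0 0.04 0.043 0 0; 0 0 0 0.04 0.043 0 0", "squeeze": 10}}

```text
t: 1.1
eef_pos: [0.4288, 0.3889, 0.2344]
ee_rot: [3.141, 0.0, 0.001]
force: [0.8, 0.6, 0.2]
width: 0.0133
gripper_force: 0.0
```

Next I'll move over the spot behind the tab (x = 0.525, y = 0.300) and go partway down.

{"method": "move_arm", "body": {"rows": "0 0 0 0.048 0.0445 0 0; 0 0 0 0.048 0.0445 0 0; 0 0 0 0 0 0.05 0; 0 0 0 0 0 0.04 0; 0 0 0 0 0 0 0; 0 0 0 0 0 0 0"}}

```text
t: 1.85
eef_pos: [0.5204, 0.3064, 0.146]
ee_rot: [-3.141, -0.001, 0.002]
force: [-0.6, -0.1, 0.6]
width: 0.0006
gripper_force: 0.0
```

Run:
```python
from h import *
f,d=arm.grab_frame("side");print(pix("side",[.558,.3,.06]))
cv2.imwrite("pics/s1.png",cv2.resize(f[250:410,220:380],(600,600)))
print(np.round(arm.get_state()["eef_pos"],4))
```

```text
[300.04318832 348.99693217]
[0.5206 0.3067 0.1465]
```

View pics/s1.png

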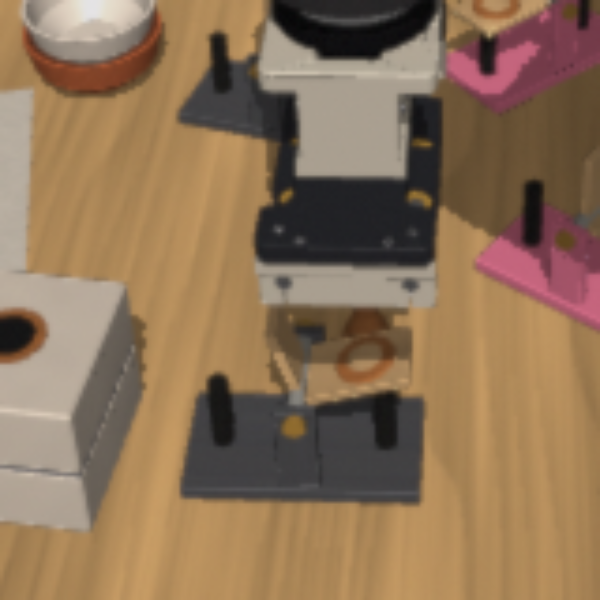

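Run:
```python
from h import *
for p in([.52,.306,.138],[.52,.306,.2],[.558,.3,.105],[.496,.3,.06],[.558,.3,.06]): print(p,((pix("side",p)-[220,250])*3.75).round())
```

```text
[0.52, 0.306, 0.138] [366. 273.]
[0.52, 0.306, 0.2] [362. 180.]
[0.558, 0.3, 0.105] [296. 310.]
[0.496, 0.3, 0.06] [415. 374.]
[0.558, 0.3, 0.06] [300. 371.]
```

{"method": "move_arm", "body": {"rows": "0 0 0 0 0.0045 0.03 0; 0 0 0 0 0 0.0235 0; 0 0 0 0 0 0 0; 0 0 0 0 0 0 0; 0 0 0 0.008 0 0 0; 0 0 0 0.008 0 0 0; 0 0 0 0 0 0 0"}}

```text
t: 2.78
eef_pos: [0.5366, 0.3013, 0.0913]
ee_rot: [-3.141, -0.001, 0.0]
force: [0.0, -0.2, 0.1]
width: 0.0004
gripper_force: 0.0
```

{"method": "move_arm", "body": {"rows": "0 0 0 0.006 0 0 0; 0 0 0 0.006 0 0 0; 0 0 0 0.006 0 0 0; 0 0 0 0.006 0 0 0; 0 0 0 0.006 0 0 0; 0 0 0 0.006 0 0 0; 0 0 0 0 0 0 0; 0 0 0 0 0 0 0"}}

```text
t: 3.78
eef_pos: [0.5719, 0.3013, 0.0911]
ee_rot: [-3.141, -0.0, 0.001]
force: [-0.4, 1.1, 0.1]
width: 0.0004
gripper_force: 0.0
```

Run:
```python
from h import *
f,d=arm.grab_frame("side")
cv2.imwrite("pics/s2.png",cv2.resize(f[250:410,220:380],(600,600)))
```

```text
(no output)
```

View pics/s2.png

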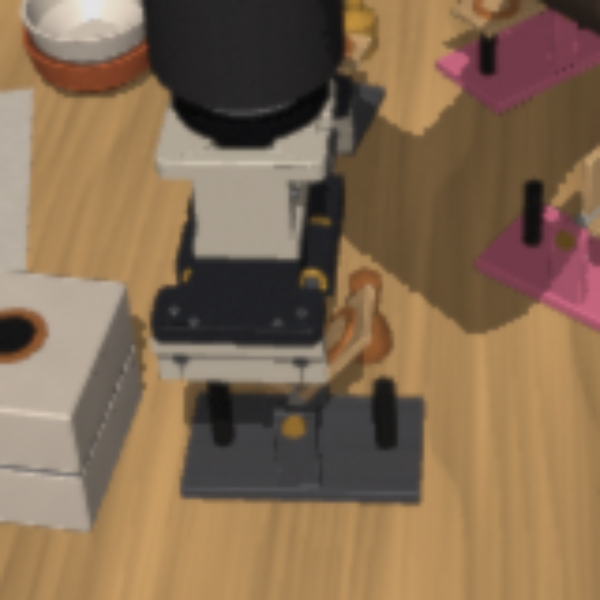

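The picture shows the paddle raised to about 50° at crop (350,330), and the stand hasn't moved. I'll lift out, go round behind the paddle and push its underside.

{"method": "move_arm", "body": {"rows": "0 0 0 0 0 -0.035 0; 0 0 0 0 0 -0.035 0; 0 0 0 0 0 0 0; 0 0 0 -0.045 0 0 0; 0 0 0 -0.045 0 0 0; 0 0 0 0 0 0 0; 0 0 0 0 0 0.035 0; 0 0 0 0 0 0.028 0"}}

```text
t: 4.82
eef_pos: [0.4818, 0.3012, 0.097]
ee_rot: [-3.141, -0.0, 0.001]
force: [0.3, 1.1, -0.7]
width: 0.0002
gripper_force: 0.0
```

{"method": "move_arm", "body": {"rows": "0 0 0 0 0 0 0; 0 0 0 0.01 0 0 0; 0 0 0 0.01 0 0 0; 0 0 0 0.01 0 0 0; 0 0 0 0.01 0 0 0; 0 0 0 0.008 0 0 0; 0 0 0 0.008 0 0 0; 0 0 0 0 0 0 0"}}

```text
t: 5.82
eef_pos: [0.5382, 0.3011, 0.0979]
ee_rot: [3.142, -0.0, 0.0]
force: [-0.3, -0.2, 0.1]
width: 0.0006
gripper_force: 0.0
```

{"method": "move_arm", "body": {"rows": "0 0 0 0.007 0 0 0; 0 0 0 0.007 0 0 0; 0 0 0 0.007 0 0 0; 0 0 0 0.007 0 0 0; 0 0 0 0.006 0 0 0; 0 0 0 0.006 0 0 0; 0 0 0 0 0 0 0; 0 0 0 0 0 0 0"}}

```text
t: 6.82
eef_pos: [0.5777, 0.3012, 0.0981]
ee_rot: [-3.142, -0.0, 0.001]
force: [-0.1, 0.3, 0.0]
width: 0.0006
gripper_force: 0.0
```

{"method": "move_arm", "body": {"rows": "0 0 0 0.003 0 0.004 0; 0 0 0 0.003 0 0.004 0; 0 0 0 0.003 0 0.004 0; 0 0 0 0.003 0 0.004 0; 0 0 0 0.003 0 0.004 0; 0 0 0 0 0 0.002 0; 0 0 0 0 0 0 0; 0 0 0 0 0 0 0"}}

```text
t: 7.82
eef_pos: [0.5927, 0.3013, 0.0762]
ee_rot: [-3.142, -0.0, 0.001]
force: [0.9, 0.3, 0.7]
width: 0.0003
gripper_force: 0.0
```

{"method": "move_arm", "body": {"rows": "0 0 0 0.002 0 0.0015 0; 0 0 0 0.002 0 0.0015 0; 0 0 0 0 0 0.001 0; 0 0 0 0 0 0 0"}}

```text
t: 8.32
eef_pos: [0.5967, 0.3012, 0.0719]
ee_rot: [3.141, 0.0, 0.001]
force: [0.0, -0.4, 0.5]
width: 0.0006
gripper_force: 0.0
```

{"method": "move_arm", "body": {"rows": "0 0 0 0 0 0.001 0; 0 0 0 0 0 0 0; 0 0 0 0 0 0 0"}}

```text
t: 8.7
eef_pos: [0.5968, 0.3013, 0.0713]
ee_rot: [-3.141, -0.0, 0.001]
force: [-1.9, -1.3, 3.1]
width: 0.0008
gripper_force: 1.6
```

{"method": "move_arm", "body": {"rows": "0 0 0 0 0 0.0005 0; 0 0 0 0 0 0.0005 0; 0 0 0 0 0 0 0; 0 0 0 0 0 0 0"}}

```text
t: 9.2
eef_pos: [0.5968, 0.3013, 0.0711]
ee_rot: [-3.141, -0.001, 0.001]
force: [-2.8, -1.2, 8.5]
width: 0.0004
gripper_force: 4.5
```

The force rose to 8.5 N with no further motion, so the paddle is on its stop. I'll lift off and back away.

{"method": "move_arm", "body": {"rows": "0 0 0 0 0 -0.02 0; 0 0 0 0 0 -0.05 0; 0 0 0 0 0 -0.05 0; 0 0 0 -0.055 0 0 0; 0 0 0 -0.055 0 0 0; 0 0 0 -0.04 0.04 0 0; 0 0 0 0 0 0 0; 0 0 0 0 0 0 0"}}

```text
t: 10.2
eef_pos: [0.447, 0.2615, 0.1906]
ee_rot: [-3.14, -0.001, 0.001]
force: [-0.1, 1.0, -0.1]
width: 0.0006
gripper_force: 0.0
```

Run:
```python
from h import *
f,d=arm.grab_frame("side");t,dt=arm.grab_frame("top")
o=np.hstack([cv2.resize(f[270:410,240:380],(400,400)),cv2.resize(t[160:280,190:310],(400,400))])
cv2.imwrite("pics/s3.png",o)
print([world("side",d,u,v).round(3) for u,v in((287,352),(283,352),(279,350))],arm.get_state()["force"])
for x in(.57,.58,.59,.6,.61): 
    u,v=pix("top",[x,.303,.063]);print(x,world("top",dt,round(u),round(v)).round(4))
```

```text
[array([0.582, 0.314, 0.065]), array([0.59 , 0.314, 0.065]), array([0.6  , 0.307, 0.063])] [-0.28332292 -0.22301782  0.37967425]
0.57 [0.5693 0.3044 0.0545]
0.58 [0.5817 0.3041 0.0576]
0.59 [0.5907 0.3033 0.0631]
0.6 [0.5996 0.3025 0.0688]
0.61 [0.6088 0.3022 0.071 ]
```

View pics/s3.png

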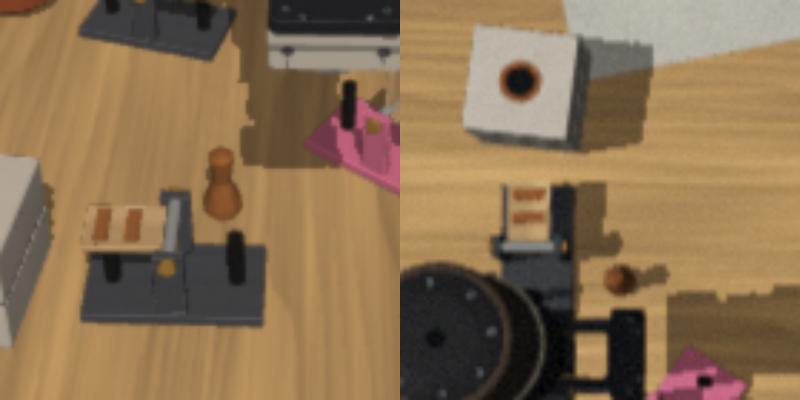

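The side view shows the paddle flat with two bars at (118,225), and the top view agrees at (528,205). A few top-view depths disagree, so I'll fit the paddle's slope from both views.

Run:
```python
from h import *
for n in("top","side"):
    Z=[]
    for _ in range(3): f,d=arm.grab_frame(n);Z.append(d)
    d=np.median(Z,0);K,T=cam(n);v,u=np.mgrid[0:480,0:640]
    P=(np.stack([(u-K[0,2])/K[0,0]*d,(v-K[1,2])/K[1,1]*d,d],-1)-T[:3,3])@T[:3,:3]
    b,g,r=[f[...,i].astype(int) for i in range(3)]
    m=(P[...,0]>.575)&(P[...,0]<.617)&(abs(P[...,1]-.303)<.016)&(abs(P[...,2]-.063)<.03)
    q=P[m];A=np.c_[q[:,0]-.558,q[:,1]-.302,np.ones(len(q))]
    c,*_=np.linalg.lstsq(A,q[:,2],rcond=None);print(n,len(q),c.round(4),"resid",np.std(A@c-q[:,2]).round(4))
```

```text
top 133 [0.0139 0.055  0.0633] resid 0.0029
side 270 [-0.0705 -0.068   0.0643] resid 0.0062
```

```bash
python3 -c "
from h import *
print(arm.job_done())"
```

```text
the job is handed in; nothing more can be done
None
```

The block mould's marker is flipped: its paddle lies flat on the mould's side with the two bars up. The stand looks unmoved in the pictures, nothing else was touched as far as they and the forces show, the arm is clear, and the job is handed in (no verdict came back).

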